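# Lean the light panel on its stand and set the flask before it

## Robot

A 6-joint arm with a two-finger parallel gripper is mounted at the origin on the work surface. World frame = base frame: x ahead of the robot, y to its left, z up, the work surface at z = 0. Lengths are in mm, angles in rad, forces in N, time in s.
With the tool pointing down it reaches from about 350 to 975 mm from the base axis. Payload 7.1 kg.
Tool frame: the origin (TCP) lies between the finger pads; the fingertips stand 8 mm ahead of it and the grasp point (between the pads) lies 11 mm behind it; x points along the fingers, y is the direction in which the jaws open and shut, and the axes are right-handed (so a half turn about x gives the same grasp; the last joint's range is limited). The gripper opens to 88 mm and grips with 3 to 60 N. Pads are 20 mm wide; open, the fingers measure 115 mm over their backs; the gripper's body (75 mm by 178 mm) begins 61 mm behind the grasp point.
Start: joints at [1.266, 0.423, 1.63, -0, 1.089, -0.019], TCP at [176.171, 599.64, 230.675] pointing down, gripper open.
Joint ranges: [-3, 3], [-0.9, 2.11], [0.09, 2.58], [-1.31, 4.45], [0.11, 2.69], [-2.54, 2.54]. Speed limits (rad/s): [2.39, 2.39, 3.01, 3.14, 3.14, 3.14].

## Interface

Orientations are given as a rotation vector (axis times angle).
In Python, from workcell import ctrl gives the robot as it stands.
- The arm moves only by the tool apply_moves, never from a script. Its argument "increments" is a list of rows, each an object with "gripper": the opening in per cent of the stroke, from 0 (shut) to 100 (fully open); "delta_pos": the shift along the tool's x, y, z in cm, a list of three; "dr": the turn, a rotation vector about the tool's x, y, z in rad, a list of three. In form: [{"gripper": gripper, "delta_pos": [dx, dy, dz], "dr": [ax, ay, az]}, ...]. A call has exactly 5 rows; each row shifts and turns the commanded pose from where the row before left it, along the tool's axes as they then stand; what a row does not reach is not made up. A row lasts 1/12 s, in which the tool goes at most 41.7 mm and 7.16 degrees, less where a joint would pass 70% of its speed; a pose out of reach is approached as far as the arm can. A call with a gripper value outside its range is refused whole. The fingers move at their own pace and stop on an object; the grip force is fixed at half the most. Time passes only in rows, so rows that do not move let the fingers close, or fill a call up. It gives the time, the measured TCP pose, the force and the opening at its end, in the units of the state.
- ctrl.get_obs(): the state, without advancing time (a new reading comes with each control period).
- ctrl.get_image(name): name is "scene" or "top"; returns a dict with "img" (384x512x3 uint8, red, green, blue), "range_z" (384x512 float32, mm along the optical axis (not along the pixel's ray), 0 where there is no reading), "mtx" (3x3 intrinsics, pixels), "rvec" (rotation vector, rad) and "tvec" (3), from world to camera coordinates, as OpenCV has them. Camera axes: x right, y down, z forward; pixel columns grow to the right and rows downward; lengths in mm; the calibration is good to about 2 mm. A picture is of the moment at which its call begins.
- ctrl.close_job(): hands the job in, once; it reports no verdict.
The state is a dict: "t": time; "qpos": joint angles; "qvel": joint speeds; "joint_torque": joint torques, N m; "ee_pos": TCP position; "orientation": TCP orientation; "ft_force": force on the tool from outside, world axes, zero at the start; "moment": the same for the moment, N m; "width": finger opening in mm.
Only numpy, scipy, OpenCV 4.12 (cv2) and the standard library are available. Lean on these libraries where they do the work, as an engineer would, in place of code of your own. Each camera call takes 0.05 s, during which the arm holds its last target. There are 200 camera calls.

## Task

Take the large light panel out of the storage rack and lean it back against the cross rod of the white stand, its foot on the base plate just behind the low ridge, square and centred, its white opal face towards the round pad. Then stand the capped flask in the middle of the round pad. Set both down without dropping them, and leave the smaller plate, the tube rack and the jar where they are.

Things in the scene. Friction and masses are not known exactly. Their poses are not given: they have to be found in the camera images.
- stand: Fixed lighting stand. Origin at table level below the ridge's back side; +x goes from the rod side to the pad side (roughly away from the robot), y along the ridge, z up. White base plate 8 mm thick, x = -85 to +107, y = +-90 mm. Two uprights (diameter 10 mm, x = -56, y = +-83 mm) carry the cross rod; with their black clamps they end at z = 111 mm.
- ridge (a point): Foot of the aluminium ridge's back (-x) side, mid-length, on the plate top (8 mm above the table). The ridge runs along the stand's y, 8 mm thick, 170 mm long, 12 mm high. The panel's foot goes on the plate close behind it (-x side). With its foot 5 to 20 mm behind it, the panel leaning back (top to -x) on the rod tilts about 0.25 to 0.4 rad from vertical.
- rod (a point): Middle of the stand's steel cross rod (diameter 10 mm, along the stand's y, 176 mm long), on its centre line, 100 mm above the table, at x = -56 mm in the stand's frame.
- pad (a point): Centre of the top of the round black rubber pad (diameter 84 mm) on the stand's base plate, at x = +62 mm in the stand's frame, 10 mm above the table. The flask goes here.
- rack: Fixed grey storage rack, origin under its centre at table level. Base 130 (x) x 150 (y) x 10 mm, two slots along y at x = -35 and +35 mm, each 14 mm wide, between posts that reach 55 mm above the table (at y = +-35 mm, 20 mm wide). The light panel stands in one slot, the smaller plate in the other; which is where changes.
- panel_center (a point): Centre of the loose light panel, a slab 10 (x) x 140 (y) x 160 (z) mm, 0.25 to 0.5 kg, aluminium, white opal face on its +x side, z to its top edge (80 mm above the centre). It starts upright in the rack, foot 10 mm and top edge 170 mm above the table, opal face away from the robot. Grip the top edge across its thickness.
- panel_foot (a point): Middle of the light panel's bottom edge (half-way through its thickness), 80 mm below its centre; same axes.
- flask_center (a point): Centre (half-way up) of the loose conical flask of green glass, 117 mm tall, base diameter 72 mm, about 0.18 kg; z is its axis. Its aluminium cap, diameter 38 mm, from 26.5 to 58.5 mm above this point, is the place to grip. It starts standing on the table.
- shade_center (a point): Centre of the smaller plain grey plate, 8 x 95 x 95 mm, standing in the rack's other slot (top edge 105 mm above the table). Bystander, leave it there.
- tubes: White tube rack with orange-capped tubes, 75 x 150 mm, 86 mm tall, origin under its centre. Bystander, leave it.
- jar: Closed jar, diameter 60 mm, 85 mm tall, origin under its centre. Bystander, leave it.
There are look-alikes about, which are no part of the job. What is shaped like the part that bears panel_center but green is not meant. What is shaped like the part that bears flask_center but purple is not meant.

How it is judged (in metres and radians):
On the way, in this order (a step that is already met when the one before it is completed fails the run):
1. the light panel leans on the stand's rod, foot behind the ridge, opal face to the pad, released and still (angle between panel_center's own z axis and vertical between 0.2 and 0.5 rad and x of panel_foot in the frame of stand between -0.032 and 0 m and y of panel_foot in the frame of stand between -0.025 and 0.025 m and z of panel_foot in the frame of stand below 0.016 m and x of panel_center in the frame of stand below -0.015 m and angle between the y axis of panel_center and the y axis of stand, either way round below 0.14 rad and x of pad in the frame of panel_center above 0.02 m and contact force between the fingers and panel below 0.1 N and linear speed of panel below 0.02 m/s), for 0.3 s.
2. the flask stands on the round pad, released (horizontal distance between flask_center and pad below 0.015 m and angle between flask_center's own z axis and vertical below 0.08 rad and z of flask_center in the frame of stand below 0.073 m and contact force between the fingers and flask below 0.1 N and linear speed of flask below 0.02 m/s), for 0.2 s.
At the end, for the whole second after the job is handed in: Panel released, still, leaning back on the rod 0.2 to 0.5 rad from vertical, foot on the plate within 32 mm behind the ridge, centred to 25 mm, square to 0.14 rad, opal face to the pad; flask released, still, upright on the pad within 15 mm of its middle (all of step 1 and all of step 2); the robot touches nothing.
It fails at once if the light panel falls over (angle between panel_center's own z axis and vertical above 1 rad).
It fails at once if the flask is tipped (angle between flask_center's own z axis and vertical above 0.6 rad).
It fails at once if the panel is dropped or thrown (contact force between the fingers and panel below 0.05 N and linear speed of panel above 0.6 m/s).
It fails at once if the flask is dropped or thrown (contact force between the fingers and flask below 0.05 N and linear speed of flask above 0.6 m/s).
It fails at once if the smaller plate, the tube rack or the jar is disturbed (distance of any of shade_center, tubes, jar from where it was at the start of the episode above 0.03 m).
It also fails if it takes over 64 s, if anything falls off the work surface, if the arm or the gripper's body presses on something with over 40 N, if the wrist force passes 120 N, or if a joint passes its speed limit or range.

## Working session

There is one attempt and no reset: what is moved stays moved. The work goes in short steps, Python scripts to look and compute and a tool call to move; the robot and the scene stay as the last step left them, time stands still between calls to the robot, and variables do not carry over. Pictures are saved under pics/ and viewed, about 8 in all and at most 12, crops included, and the job is handed in when it is done.

Besides the shell and the picture viewer there is one more tool, called after "Emit:" as name([rows], argument=value, ...), one row to a line, values as JSON. apply_moves: Moves the arm, as the interface text tells. Its arguments: {"type":"object","properties":{"increments":{"type":"array","items":{"type":"object","properties":{"gripper":{"type":"number"},"delta_pos":{"type":"array","items":{"type":"number"}},"dr":{"type":"array","items":{"type":"number"}}}}}},"required":["increments"]}

```bash
mkdir -p pics; ls
cat > h.py <<'E'
import numpy as np,cv2
from workcell import ctrl
def shot(n):
    d=ctrl.get_image(n); R=cv2.Rodrigues(np.array(d['rvec'],float))[0]; t=np.array(d['tvec'],float).ravel()
    z=d['range_z'].astype(float); K=np.array(d['mtx'],float)
    v,u=np.mgrid[:z.shape[0],:z.shape[1]]
    c=np.stack([(u-K[0,2])/K[0,0]*z,(v-K[1,2])/K[1,1]*z,z],-1)
    W=(c-t)@R; W[z<=0]=np.nan
    return d['img'],W,K,R,t
def save(n,im): cv2.imwrite('pics/'+n,cv2.cvtColor(im,cv2.COLOR_RGB2BGR))
E
python3 - <<'E'
from h import *
o=ctrl.get_obs(); print(o)
for n in('scene','top'):
    im,W,K,R,t=shot(n); save(n+'0.png',im); np.savez(n+'0.npz',im=im,W=W,K=K,R=R,t=t); print(n,-R.T@t,R[2])
E
```

```text
pics
{'t': 0.0, 'qpos': array([ 1.26599706e+00,  4.23808414e-01,  1.63071173e+00, -2.58923322e-05,
        1.08857994e+00, -1.90137472e-02]), 'qvel': array([ 0.00039675,  0.00051612,  0.00043956, -0.00022482, -0.00040517,
       -0.00273353]), 'joint_torque': array([ 1.42732515e-03, -5.44624472e+01, -2.73665321e+01,  6.42544683e-02,
        2.28116359e-02, -1.36364492e-04]), 'ee_pos': array([176.01912369, 599.12687219, 229.91339248]), 'orientation': array([ 0.22314006,  1.55935281, -0.22548937]), 'ft_force': array([ 0.26045938, -0.40074553, -0.24313059]), 'moment': array([-0.00767783, -0.06104606, -0.06873126]), 'width': 87.85737657823904}
scene [ 929.01769996 -781.44309894  937.7702996 ] [-0.30228862  0.63503371 -0.71088239]
top [ 439.49231872  -47.75008602 1338.89888554] [ 0.09405237  0.01474212 -0.9954581 ]
```

View pics/scene0.png

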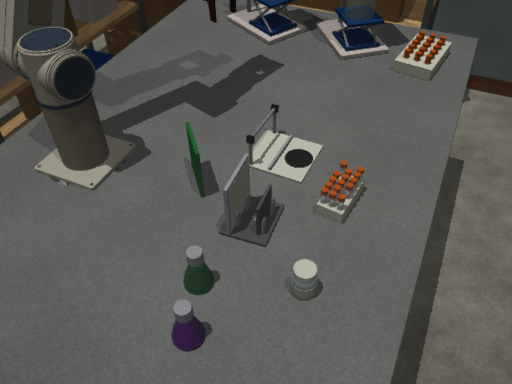

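View pics/top0.png

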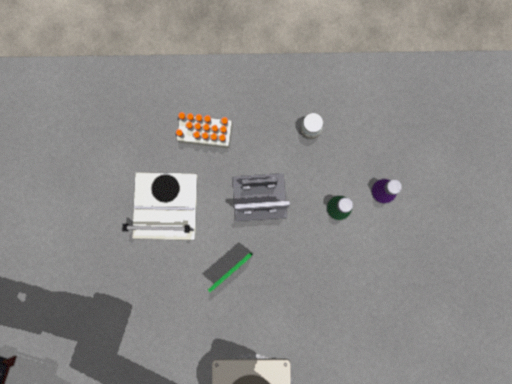

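The scene view has the panel in the rack at about (237,195), the stand at (285,155) and the green flask at (198,272). The purple flask (187,325) and green panel (195,160) are decoys. In the top view, where up is +x and left is +y, the panel edge is at (262,205), the pad at (166,188), the rod at (158,227) and the flask cap at (345,205).

```bash
cat > m.py <<'E'
from h import *
T=np.load('top0.npz');S=np.load('scene0.npz')
def rect(P): 
    (c,s,a)=cv2.minAreaRect(P[:,:2].astype(np.float32)); return np.round(c,1),np.round(s,1),round(a,1)
def sel(D,box,z0,z1):
    W=D['W'];u0,v0,u1,v1=box;m=np.zeros(W.shape[:2],bool);m[v0:v1,u0:u1]=1
    m&=(W[...,2]>z0)&(W[...,2]<z1);return W[m],D['im'][m].astype(int),m
def rep(n,P): print(n,len(P),rect(P),'z',np.round(np.percentile(P[:,2],[5,50,95]),1),'med',np.round(np.median(P,0),1))
if __name__=='__main__':
    P,c,_=sel(T,(225,190,300,220),155,185);rep('panel top T',P)
    P,c,_=sel(S,(215,145,262,235),160,180);rep('panel top S',P)
    P,c,_=sel(S,(215,145,262,235),70,160);rep('panel face S',P)
    P,c,_=sel(T,(232,170,285,195),90,120);rep('shade T',P)
    P,c,_=sel(T,(225,165,300,228),4,16);rep('rack base T',P)
    P,c,_=sel(T,(125,165,205,250),4,14);rep('plate T',P)
    b=P[c.sum(1)<120];rep('pad T',b)
    P,c,_=sel(T,(125,165,205,250),15,26);rep('ridge T',P)
    P,c,_=sel(T,(115,215,205,240),90,108);rep('rod T',P)
    P,c,_=sel(S,(235,95,330,185),4,14);rep('plate S',P)
    b=P[c.sum(1)<90];rep('pad S',b)
    P,c,_=sel(S,(235,95,330,185),16,26);rep('ridge S',P)
    P,c,_=sel(S,(240,95,290,170),85,108);rep('rod S',P)
    for D,n,bx in((T,'T',(322,190,358,225)),(S,'S',(178,240,218,295))):
        P,c,_=sel(D,bx,111,125);rep('cap top '+n,P)
        P,c,_=sel(D,bx,4,125);rep('flask '+n,P)
    P,c,_=sel(T,(200,240,260,300),100,200);rep('green T',P)
    P,c,_=sel(T,(370,170,405,210),20,140);rep('purple T',P)
    P,c,_=sel(T,(170,108,235,150),20,140);rep('tubes T',P)
    P,c,_=sel(T,(295,108,330,140),20,140);rep('jar T',P)
E
python3 m.py
```

```text
panel top T 235 (array([532.5, -34.3]), array([ 10.7, 139.6]), 3.5) z [163.5 169.7 173.6] med [531.8 -33.4 169.7]
panel top S 248 (array([531.4, -36.5]), array([ 12.6, 142.3]), 3.5) z [161.2 169.  172.1] med [533.  -45.4 169. ]
panel face S 800 (array([542.4,  37.6]), array([ 85.5, 286.4]), 12.2) z [ 74.2 110.7 155.9] med [536.9 -58.1 110.7]
shade T 126 (array([601.6, -27.7]), array([ 8.6, 91.8]), 3.6) z [ 93.  104.1 108.4] med [601.4 -27.5 104.1]
rack base T 1711 (array([568.8, -32.8]), array([212.2, 180.6]), 89.6) z [ 4.6  9.5 14. ] med [570.5 -25.8   9.5]
plate T 3599 (array([539.6, 249.4]), array([232.4, 244.5]), 89.7) z [ 4.6  8.3 12.5] med [552.1 248.4   8.3]
pad T 449 (array([594.2, 246.4]), array([71.7, 71.7]), 44.8) z [ 5.9  9.8 13.2] med [593.4 246.1   9.8]
ridge T 206 (array([544.8, 254.3]), array([172.9, 176.9]), 8.6) z [15.3 19.  24.3] med [537.2 252.7  19. ]
rod T 228 (array([476.5, 250.5]), array([177.5,  21.7]), 88.6) z [ 97.8 103.9 107.4] med [477.3 245.9 103.9]
plate S 2363 (array([503.6, 332.8]), array([294.3, 449.1]), 18.3) z [ 4.6  8.1 11.8] med [554.2 242.7   8.
[... 298 characters left out ...]
                                                      ~~~~~~~~~~~~~^^^^^^^^^^^^^^^^^^
    return _quantile_unchecked(
        a, q, axis, out, overwrite_input, method, keepdims, weights)
    return _ureduce(a,
                    func=_quantile_ureduce_func,
    ...<5 lines>...
                    overwrite_input=overwrite_input,
                    method=method)
    r = func(a, **kwargs)
    result = _quantile(arr,
                       quantiles=q,
    ...<2 lines>...
                       out=out,
                       weights=wgt)
    slices_having_nans = np.isnan(arr[-1, ...])
                                  ~~~^^^^^^^^^
IndexError: index -1 is out of bounds for axis 0 with size 0
```

```bash
cat >> h.py <<'E'
def raypl(D,uv,z):
    uv=np.asarray(uv,float);K=D['K'];R=D['R'];t=D['t']
    d=np.c_[(uv[:,0]-K[0,2])/K[0,0],(uv[:,1]-K[1,2])/K[1,1],np.ones(len(uv))]@R
    C=-R.T@t; return C+d*((z-C[2])/d[:,2])[:,None]
E
cat > m2.py <<'E'
from m import *
for D,n,bx in((T,'T',(125,168,205,245)),(S,'S',(235,95,330,185))):
    W=D['W'];im=D['im'].astype(int);u0,v0,u1,v1=bx
    g=im.sum(2);B=np.zeros(g.shape,bool);B[v0:v1,u0:u1]=1
    print(n,'gray pct',np.percentile(g[B],[5,25,50,75,95]))
    m=(B&(W[...,2]<20)&(W[...,2]>0)&(g<90)&(W[...,0]>545)&(W[...,0]<640)&(abs(W[...,1]-247)<50)).astype(np.uint8)
    k,l,s,ce=cv2.connectedComponentsWithStats(m);i=1+np.argmax(s[1:,4]);v,u=np.where(l==i)
    P=raypl(D,np.c_[u,v],10);rep('pad '+n,P)
    m=B&(W[...,2]>-5)&(W[...,2]<14)&(g>330)
    v,u=np.where(m);P=raypl(D,np.c_[u,v],8);k=(abs(P[:,0]-540)<120)&(abs(P[:,1]-248)<120);rep('plate '+n,P[k])
    # ridge & rod
    for nm,z0,z1,x,hw in(('ridge',14,30,534,14),('rod',85,112,477,18)):
        m=B&(W[...,2]>z0)&(W[...,2]<z1)&(abs(W[...,0]-x)<hw)&(abs(W[...,1]-248)<76)
        P=W[m];vx,vy,a,b=cv2.fitLine(P[:,:2].astype(np.float32),cv2.DIST_HUBER,0,.01,.01).ravel()
        print(nm,n,len(P),'x at y=248',a+(248-b)*vx/vy,'slope dx/dy',vx/vy,'z',np.median(P[:,2]))
for D,n,bx in((T,'T',(322,190,358,225)),(S,'S',(178,240,218,295))):
    P,c,m=sel(D,bx,105,130);rep('cap '+n,P)
    v,u=np.where(m&(D['im'].sum(2)>250));Q=raypl(D,np.c_[u,v],117);rep('capray '+n,Q)
    P,c,_=sel(D,bx,4,125);rep('flask '+n,P)
    P=P[P[:,2]<15]; 
    if len(P)>5: rep('base '+n,P)
P,c,_=sel(T,(200,240,260,300),100,200);rep('green T',P)
P,c,_=sel(T,(370,170,405,210),20,140);rep('purple T',P)
P,c,_=sel(T,(170,108,235,150),20,140);rep('tubes T',P)
P,c,_=sel(T,(295,108,330,140),20,140);rep('jar T',P)
E
python3 m2.py
```

```text
T gray pct [ 95. 423. 524. 689. 697.]
pad T 37 (array([573.5, 266.1]), array([37., 22.]), 68.8) z [10. 10. 10.] med [573.  263.9  10. ]
plate T 4920 (array([542.2, 249.1]), array([233.7, 220.8]), 89.6) z [8. 8. 8.] med [533.9 245.8   8. ]
ridge T 156 x at y=248 536.4782 slope dx/dy 0.03332902 z 19.550513095157996
rod T 212 x at y=248 476.6528 slope dx/dy 0.03107506 z 104.21777953623496
S gray pct [105. 288. 297. 310. 533.]Traceback (most recent call last):
  File "m2.py", line 7, in <module>
    k,l,s,ce=cv2.connectedComponentsWithStats(m);i=1+np.argmax(s[1:,4]);v,u=np.where(l==i)
                                                     ~~~~~~~~~^^^^^^^^^
    return _wrapfunc(a, 'argmax', axis=axis, out=out, **kwds)
    return bound(*args, **kwds)
ValueError: attempt to get argmax of an empty sequence
```

```bash
sed -i 's/(g<90)/(g<200)/; s/(g>330)/(g>400)/' m2.py; python3 m2.py
```

```text
T gray pct [ 95. 423. 524. 689. 697.]
pad T 542 (array([593.5, 246.8]), array([75. , 73.4]), 45.1) z [10. 10. 10.] med [593.3 246.7  10. ]
plate T 4820 (array([542.2, 249.1]), array([233.7, 220.8]), 89.6) z [8. 8. 8.] med [536.3 243.6   8. ]
ridge T 156 x at y=248 536.4782 slope dx/dy 0.03332902 z 19.550513095157996
rod T 212 x at y=248 476.6528 slope dx/dy 0.03107506 z 104.21777953623496
S gray pct [105. 288. 297. 310. 533.]
pad S 388 (array([593.7, 246.8]), array([80.7, 77.4]), 23.4) z [10. 10. 10.] med [594.4 244.8  10. ]
plate S 1578 (array([543.1, 246. ]), array([180. , 189.5]), 88.3) z [8. 8. 8.] med [545.3 242.4   8. ]
ridge S 109 x at y=248 537.04596 slope dx/dy 0.03622442 z 18.99591897502272
rod S 123 x at y=248 477.78784 slope dx/dy 0.03260356 z 103.3638043362544
cap T 164 (array([ 534.3, -254.4]), array([36.2, 36.5]), 68.1) z [112.4 116.4 121.7] med [ 534.3 -253.9  116.4]
capray T 164 (array([ 534. , -253.8]), array([36.4, 36.9]), 62.7) z [117. 117. 117.] med [ 534.2 -254.2  117. ]
flask T 561 (array([ 535.2, -257.6]), array([100.7,  98. ]), 88.7) z [  4.7  46.6 119.3] med
[... 331 characters left out ...]
 med [ 533.3 -258.5  117. ]
flask S 1064 (array([ 509. , -224.5]), array([ 89.3, 154.6]), 27.7) z [ 10.8  52.9 118. ] med [ 543.7 -271.8   52.9]
base S 106 (array([ 509. , -224.5]), array([ 89.3, 154.6]), 27.7) z [ 4.2 10.7 14.7] med [ 552.  -281.7   10.7]
green T 239 (array([361.3,  48.6]), array([ 10.5, 139.1]), 40.6) z [153.2 159.9 163.8] med [361.3  48.6 159.9]
purple T 488 (array([ 578.5, -378.6]), array([65.3, 54.6]), 22.6) z [ 23.3  62.4 119.4] med [ 576.6 -374.3   62.4]
tubes T 1482 (array([757.5, 132.1]), array([151.3,  76.3]), 82.6) z [34.7 51.9 88.7] med [752.2 129.3  51.9]
jar T 431 (array([ 761.6, -175.3]), array([55.5, 56.5]), 25.9) z [31.3 83.1 88.7] med [ 756.9 -174.3   83.1]
```

```bash
cat > p.py <<'E'
import sys
from h import *
from scipy.spatial.transform import Rotation as Ro
def down(th,tilt=0):  # jaw axis at yaw th; tilt: top towards -x(th)
    xt=np.array([np.sin(tilt),0,-np.cos(tilt)]);yt=np.array([np.cos(tilt),0,np.sin(tilt)])
    return Ro.from_euler('z',th)*Ro.from_matrix(np.c_[xt,yt,np.cross(xt,yt)])
def go(pos,R,flip=False):
    """print tool-frame shift (cm) and turn from the present pose to the target"""
    o=ctrl.get_obs();A=Ro.from_rotvec(o['orientation'])
    if flip: R=R*Ro.from_euler('x',np.pi)
    d=np.array(pos)-o['ee_pos']
    print('t',round(o['t'],2),'pos',o['ee_pos'].round(1),'F',o['ft_force'].round(1),'w',round(o['width'],1),'q',o['qpos'].round(2))
    print('shift cm',(A.inv().apply(d)/10).round(2),'after-turn axes',(R.inv().apply(d)/10).round(2),'turn',(A.inv()*R).as_rotvec().round(3))
E
python3 - <<'E'
from p import *
A=Ro.from_rotvec(ctrl.get_obs()['orientation']);print(A.as_matrix().round(3))
for f in(0,1):go([532,-35,220],down(0.061),f)
E
```

```text
[[-0.     0.282  0.959]
 [-0.001  0.959 -0.282]
 [-1.    -0.001  0.   ]]
t 0.1 pos [176.1 599.2 230. ] F [ 0.8 -0.3 -0. ] w 87.8 q [ 1.27  0.42  1.63 -0.    1.09 -0.02]
shift cm [  1.07 -50.81  52.03] after-turn axes [ 1.   31.66 65.47] turn [1.224e+00 1.000e-03 1.000e-03]
t 0.1 pos [176.1 599.2 230. ] F [ 0.8 -0.3 -0. ] w 87.8 q [ 1.27  0.42  1.63 -0.    1.09 -0.02]
shift cm [  1.07 -50.81  52.03] after-turn axes [  1.   -31.66 -65.47] turn [-1.918e+00 -1.000e-03  1.000e-03]
```

Emit:
apply_moves([
  {"gripper": 100, "delta_pos": [0, 0, 0], "dr": [0.12, 0, 0]},
  {"gripper": 100, "delta_pos": [0, 0, 0], "dr": [0.12, 0, 0]},
  {"gripper": 100, "delta_pos": [0, 0, 0], "dr": [0.12, 0, 0]},
  {"gripper": 100, "delta_pos": [0, 0, 0], "dr": [0.12, 0, 0]},
  {"gripper": 100, "delta_pos": [0, 0, 0], "dr": [0.12, 0, 0]},
])

```text
t: 0.52
ee_pos: [176.1, 599.3, 230.2]
orientation: [0.695, 1.456, -0.697]
ft_force: [0.3, 0.1, 0.5]
width: 87.7
```

Emit:
apply_moves([
  {"gripper": 100, "delta_pos": [0, 0, 0], "dr": [0.12, 0, 0]},
  {"gripper": 100, "delta_pos": [0, 0, 0], "dr": [0.12, 0, 0]},
  {"gripper": 100, "delta_pos": [0, 0, 0], "dr": [0.12, 0, 0]},
  {"gripper": 100, "delta_pos": [0, 0, 0], "dr": [0.12, 0, 0]},
  {"gripper": 100, "delta_pos": [0, 0, 0], "dr": [0.12, 0, 0]},
])

```text
t: 0.93
ee_pos: [176.1, 599.3, 230.2]
orientation: [1.15, 1.245, -1.151]
ft_force: [0.5, -0.3, -0.0]
width: 87.8
```

Emit:
apply_moves([
  {"gripper": 100, "delta_pos": [0, 1.2, 2.5], "dr": [0, 0, 0]},
  {"gripper": 100, "delta_pos": [0, 1.2, 2.5], "dr": [0, 0, 0]},
  {"gripper": 100, "delta_pos": [0, 1.2, 2.5], "dr": [0, 0, 0]},
  {"gripper": 100, "delta_pos": [0, 1.2, 2.5], "dr": [0, 0, 0]},
  {"gripper": 100, "delta_pos": [0, 1.2, 2.5], "dr": [0, 0, 0]},
])

```text
t: 1.35
ee_pos: [246.8, 478.8, 230.3]
orientation: [1.145, 1.248, -1.147]
ft_force: [0.5, 0.2, 0.1]
width: 87.8
```

Emit:
apply_moves([
  {"gripper": 100, "delta_pos": [0, 1.2, 2.5], "dr": [0, 0, 0]},
  {"gripper": 100, "delta_pos": [0, 1.2, 2.5], "dr": [0, 0, 0]},
  {"gripper": 100, "delta_pos": [0, 1.2, 2.5], "dr": [0, 0, 0]},
  {"gripper": 100, "delta_pos": [0, 1.2, 2.5], "dr": [0, 0, 0]},
  {"gripper": 100, "delta_pos": [0, 1.2, 2.5], "dr": [0, 0, 0]},
])

```text
t: 1.77
ee_pos: [317.3, 359.3, 230.5]
orientation: [1.146, 1.248, -1.147]
ft_force: [0.6, -0.7, -0.0]
width: 87.9
```

```bash
python3 -c "
from p import *
go([532,-35,220],down(0.061))"
```

```text
t 1.77 pos [317.3 359.3 230.5] F [ 0.6 -0.7 -0. ] w 87.9 q [ 0.82  0.21  1.94 -0.    0.99  0.74]
shift cm [ 1.06 18.04 41.12] after-turn axes [ 1.05 19.03 40.67] turn [0.024 0.    0.   ]
```

Emit:
apply_moves([
  {"gripper": 100, "delta_pos": [0, 1.2, 2.7], "dr": [0, 0, 0]},
  {"gripper": 100, "delta_pos": [0, 1.2, 2.7], "dr": [0, 0, 0]},
  {"gripper": 100, "delta_pos": [0, 1.2, 2.7], "dr": [0, 0, 0]},
  {"gripper": 100, "delta_pos": [0, 1.2, 2.7], "dr": [0, 0, 0]},
  {"gripper": 100, "delta_pos": [0, 1.2, 2.7], "dr": [0, 0, 0]},
])

```text
t: 2.18
ee_pos: [388.5, 229.9, 230.5]
orientation: [1.146, 1.248, -1.147]
ft_force: [0.1, 0.2, 0.7]
width: 87.9
```

Emit:
apply_moves([
  {"gripper": 100, "delta_pos": [0, 1.2, 2.7], "dr": [0, 0, 0]},
  {"gripper": 100, "delta_pos": [0, 1.2, 2.7], "dr": [0, 0, 0]},
  {"gripper": 100, "delta_pos": [0, 1.2, 2.7], "dr": [0, 0, 0]},
  {"gripper": 100, "delta_pos": [0, 1.2, 2.7], "dr": [0, 0, 0]},
  {"gripper": 100, "delta_pos": [0, 1.2, 2.7], "dr": [0, 0, 0]},
])

```text
t: 2.6
ee_pos: [459.7, 100.4, 230.6]
orientation: [1.146, 1.248, -1.147]
ft_force: [0.0, -0.4, 0.4]
width: 87.9
```

Emit:
apply_moves([
  {"gripper": 100, "delta_pos": [0, 1.2, 2.7], "dr": [0, 0, 0]},
  {"gripper": 100, "delta_pos": [0, 1.2, 2.7], "dr": [0, 0, 0]},
  {"gripper": 100, "delta_pos": [0, 1.2, 2.7], "dr": [0, 0, 0]},
  {"gripper": 100, "delta_pos": [0, 1.2, 2.7], "dr": [0, 0, 0]},
  {"gripper": 100, "delta_pos": [0, 1.2, 2.7], "dr": [0.024, 0, 0]},
])

```text
t: 3.02
ee_pos: [530.9, -29.0, 230.4]
orientation: [1.164, 1.238, -1.165]
ft_force: [0.7, -0.1, 0.4]
width: 87.4
```

```bash
python3 -c "
from p import *
go([532,-35,144],down(0.061))"
```

```text
t 3.02 pos [530.9 -29.  230.4] F [ 0.7 -0.1  0.4] w 87.4 q [-0.08  0.29  1.84  0.    1.02 -0.14]
shift cm [8.64 0.07 0.61] after-turn axes [8.64 0.07 0.61] turn [-0.    -0.     0.001]
```

Emit:
apply_moves([
  {"gripper": 100, "delta_pos": [1.72, 0, 0.12], "dr": [0, 0, 0]},
  {"gripper": 100, "delta_pos": [1.73, 0, 0.12], "dr": [0, 0, 0]},
  {"gripper": 100, "delta_pos": [1.73, 0, 0.12], "dr": [0, 0, 0]},
  {"gripper": 100, "delta_pos": [1.73, 0, 0.12], "dr": [0, 0, 0]},
  {"gripper": 100, "delta_pos": [1.73, 0.07, 0.12], "dr": [0, 0, 0]},
])

```text
t: 3.43
ee_pos: [531.4, -33.7, 143.2]
orientation: [1.164, 1.238, -1.165]
ft_force: [-0.1, 0.3, -1.5]
width: 87.9
```

Emit:
apply_moves([
  {"gripper": 40, "delta_pos": [0, 0, 0], "dr": [0, 0, 0]},
  {"gripper": 30, "delta_pos": [0, 0, 0], "dr": [0, 0, 0]},
  {"gripper": 20, "delta_pos": [0, 0, 0], "dr": [0, 0, 0]},
  {"gripper": 10, "delta_pos": [0, 0, 0], "dr": [0, 0, 0]},
  {"gripper": 0, "delta_pos": [0, 0, 0], "dr": [0, 0, 0]},
])

```text
t: 3.85
ee_pos: [532.4, -33.4, 145.4]
orientation: [1.165, 1.236, -1.163]
ft_force: [-0.1, 0.4, 0.8]
width: 58.1
```

Emit:
apply_moves([
  {"gripper": 0, "delta_pos": [0, 0, 0], "dr": [0, 0, 0]},
  {"gripper": 0, "delta_pos": [0, 0, 0], "dr": [0, 0, 0]},
  {"gripper": 0, "delta_pos": [0, 0, 0], "dr": [0, 0, 0]},
  {"gripper": 0, "delta_pos": [0, 0, 0], "dr": [0, 0, 0]},
  {"gripper": 0, "delta_pos": [0, 0, 0], "dr": [0, 0, 0]},
])

```text
t: 4.27
ee_pos: [531.8, -33.5, 144.4]
orientation: [1.164, 1.237, -1.164]
ft_force: [-0.2, 0.2, 0.0]
width: 24.4
```

```bash
python3 -c "
from p import *
go([532,-35,300],down(0.061))
im,W,*_=shot('scene');save('s1.png',cv2.resize(im[100:280,150:350],None,fx=3,fy=3))"
```

```text
t 4.27 pos [531.8 -33.5 144.4] F [-0.2  0.2  0. ] w 24.4 q [-0.09  0.41  1.89 -0.    0.84 -0.15]
shift cm [-1.556e+01  1.000e-02  1.600e-01] after-turn axes [-1.556e+01  1.000e-02  1.500e-01] turn [ 0.  0. -0.]
```

View pics/s1.png

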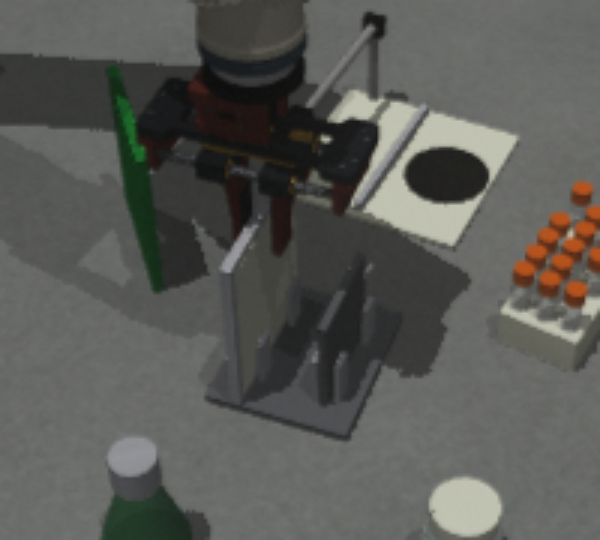

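The fingers are straddling the middle of the panel's top edge, at about (265,225) in the crop, and they're still closing. I'll finish the close, then lift.

Emit:
apply_moves([
  {"gripper": 0, "delta_pos": [0, 0, 0], "dr": [0, 0, 0]},
  {"gripper": 0, "delta_pos": [0, 0, 0], "dr": [0, 0, 0]},
  {"gripper": 0, "delta_pos": [0, 0, 0], "dr": [0, 0, 0]},
  {"gripper": 0, "delta_pos": [0, 0, 0], "dr": [0, 0, 0]},
  {"gripper": 0, "delta_pos": [0, 0, 0], "dr": [0, 0, 0]},
])

```text
t: 4.73
ee_pos: [531.7, -33.5, 144.2]
orientation: [1.164, 1.238, -1.164]
ft_force: [-0.2, 0.0, 1.0]
width: 10.1
```

Emit:
apply_moves([
  {"gripper": 0, "delta_pos": [0, 0, 0], "dr": [0, 0, 0]},
  {"gripper": 0, "delta_pos": [0, 0, 0], "dr": [0, 0, 0]},
  {"gripper": 0, "delta_pos": [-0.3, 0, 0], "dr": [0, 0, 0]},
  {"gripper": 0, "delta_pos": [-0.5, 0, 0], "dr": [0, 0, 0]},
  {"gripper": 0, "delta_pos": [-0.7, 0, 0], "dr": [0, 0, 0]},
])

```text
t: 5.15
ee_pos: [531.2, -33.4, 159.1]
orientation: [1.164, 1.239, -1.165]
ft_force: [0.7, 0.7, -3.2]
width: 9.6
```

Emit:
apply_moves([
  {"gripper": 0, "delta_pos": [-1.5, 0, 0], "dr": [0, 0, 0]},
  {"gripper": 0, "delta_pos": [-1.5, 0, 0], "dr": [0, 0, 0]},
  {"gripper": 0, "delta_pos": [-1.5, 0, 0], "dr": [0, 0, 0]},
  {"gripper": 0, "delta_pos": [-1.5, 0, 0], "dr": [0, 0, 0]},
  {"gripper": 0, "delta_pos": [-1.5, 0, 0], "dr": [0, 0, 0]},
])

```text
t: 5.57
ee_pos: [531.6, -33.5, 235.6]
orientation: [1.164, 1.237, -1.164]
ft_force: [0.1, -0.5, -3.5]
width: 9.8
```

Emit:
apply_moves([
  {"gripper": 0, "delta_pos": [-1.5, 0, 0], "dr": [0, 0, 0]},
  {"gripper": 0, "delta_pos": [-1.5, 0, 0], "dr": [0, 0, 0]},
  {"gripper": 0, "delta_pos": [-1.5, 0, 0], "dr": [0, 0, 0]},
  {"gripper": 0, "delta_pos": [-1.5, 0, 0], "dr": [0, 0, 0]},
  {"gripper": 0, "delta_pos": [-1.5, 0, 0], "dr": [0, 0, 0]},
])

```text
t: 5.98
ee_pos: [531.4, -33.4, 310.6]
orientation: [1.164, 1.237, -1.164]
ft_force: [1.0, 0.4, -2.0]
width: 9.9
```

```bash
cat >> p.py <<'E'
O=np.array([532.2,248.9,0]);TH=-0.033;ZS=Ro.from_euler('z',TH)
def tgt(xf,tilt,zf=9.5,L=134.2,yo=1.5):  # TCP for panel foot at xf,zf in stand frame
    return O+ZS.apply([xf-L*np.sin(tilt),yo,zf+L*np.cos(tilt)]),down(TH,tilt)
E
python3 -c "
from p import *
go(tgt(-10,0)[0]*[1,1,0]+[0,0,309],down(TH))
print(tgt(-12,.32,160),tgt(-12,.32))"
```

```text
t 5.98 pos [531.4 -33.4 310.6] F [ 1.   0.4 -2. ] w 9.9 q [-0.09  0.2   1.75  0.    1.19 -0.15]
shift cm [  0.16   0.82 -28.42] after-turn axes [  0.16  -1.86 -28.37] turn [ 0.094  0.    -0.   ]
(array([478.06417588, 252.18794809, 287.38739311]), Rotation.from_matrix(array([[ 3.14395295e-01,  9.48718606e-01, -3.29940108e-02],
                            [-1.03788125e-02, -3.13190837e-02, -9.99455549e-01],
                            [-9.49235418e-01,  3.14566561e-01, -1.66533454e-16]]))) (array([478.06417588, 252.18794809, 136.88739311]), Rotation.from_matrix(array([[ 3.14395295e-01,  9.48718606e-01, -3.29940108e-02],
                            [-1.03788125e-02, -3.13190837e-02, -9.99455549e-01],
                            [-9.49235418e-01,  3.14566561e-01, -1.66533454e-16]])))
```

Emit:
apply_moves([
  {"gripper": 0, "delta_pos": [0, 0, 0], "dr": [0.047, 0, 0]},
  {"gripper": 0, "delta_pos": [0, 0, 0], "dr": [0.047, 0, 0]},
  {"gripper": 0, "delta_pos": [0, -0.12, -1.9], "dr": [0, 0, 0]},
  {"gripper": 0, "delta_pos": [0, -0.12, -1.9], "dr": [0, 0, 0]},
  {"gripper": 0, "delta_pos": [0, -0.12, -1.9], "dr": [0, 0, 0]},
])

```text
t: 6.4
ee_pos: [529.7, 24.0, 309.9]
orientation: [1.234, 1.193, -1.234]
ft_force: [0.2, -0.7, -3.7]
width: 9.9
```

Emit:
apply_moves([
  {"gripper": 0, "delta_pos": [0, -0.12, -2], "dr": [0, 0, 0]},
  {"gripper": 0, "delta_pos": [0, -0.12, -2], "dr": [0, 0, 0]},
  {"gripper": 0, "delta_pos": [0, -0.12, -2], "dr": [0, 0, 0]},
  {"gripper": 0, "delta_pos": [0, -0.12, -2], "dr": [0, 0, 0]},
  {"gripper": 0, "delta_pos": [0, -0.12, -2], "dr": [0, 0, 0]},
])

```text
t: 6.82
ee_pos: [527.0, 124.7, 309.8]
orientation: [1.234, 1.193, -1.233]
ft_force: [-0.5, 0.5, -2.3]
width: 9.8
```

Emit:
apply_moves([
  {"gripper": 0, "delta_pos": [0, -0.12, -2], "dr": [0, 0, 0]},
  {"gripper": 0, "delta_pos": [0, -0.12, -2], "dr": [0, 0, 0]},
  {"gripper": 0, "delta_pos": [0, -0.12, -2], "dr": [0, 0, 0]},
  {"gripper": 0, "delta_pos": [0, -0.12, -2], "dr": [0, 0, 0]},
  {"gripper": 0, "delta_pos": [0, -0.12, -2], "dr": [0, 0, 0]},
])

```text
t: 7.23
ee_pos: [524.3, 224.8, 309.8]
orientation: [1.234, 1.193, -1.233]
ft_force: [-1.0, 0.2, -2.4]
width: 9.9
```

```bash
python3 -c "
from p import *
go(tgt(-10,.32,160)[0],tgt(-10,.32)[1])"
```

```text
t 7.23 pos [524.3 224.8 309.8] F [-1.   0.2 -2.4] w 9.9 q [ 0.38  0.26  1.67 -0.    1.21  0.42]
shift cm [ 2.24 -4.51 -2.58] after-turn axes [ 0.71 -4.98 -2.58] turn [ 0.   -0.    0.32]
```

Emit:
apply_moves([
  {"gripper": 0, "delta_pos": [0, -0.9, -0.52], "dr": [0, 0, 0]},
  {"gripper": 0, "delta_pos": [0, -0.9, -0.52], "dr": [0, 0, 0]},
  {"gripper": 0, "delta_pos": [0, -0.9, -0.52], "dr": [0, 0, 0]},
  {"gripper": 0, "delta_pos": [0, -0.9, -0.52], "dr": [0, 0, 0]},
  {"gripper": 0, "delta_pos": [0, -0.9, -0.52], "dr": [0, 0, 0]},
])

```text
t: 7.65
ee_pos: [479.4, 251.1, 309.4]
orientation: [1.234, 1.193, -1.234]
ft_force: [-0.8, -0.2, -3.7]
width: 10.1
```

Emit:
apply_moves([
  {"gripper": 0, "delta_pos": [0, 0, 0], "dr": [0, 0, 0.064]},
  {"gripper": 0, "delta_pos": [0, 0, 0], "dr": [0, 0, 0.064]},
  {"gripper": 0, "delta_pos": [0, 0, 0], "dr": [0, 0, 0.064]},
  {"gripper": 0, "delta_pos": [0, 0, 0], "dr": [0, 0, 0.064]},
  {"gripper": 0, "delta_pos": [0, 0, 0], "dr": [0, 0, 0.064]},
])

```text
t: 8.07
ee_pos: [479.8, 251.1, 309.6]
orientation: [1.365, 0.949, -0.993]
ft_force: [-0.4, -0.7, -2.9]
width: 9.8
```

```bash
python3 -c "
from p import *
go(tgt(-10,.32,40)[0],tgt(-10,.32)[1])
im,W,*_=shot('scene');save('s2.png',cv2.resize(im[20:200,180:380],None,fx=3,fy=3));np.savez('s2.npz',im=im,W=W)
# panel frame check: points near TCP in tool frame
o=ctrl.get_obs();A=Ro.from_rotvec(o['orientation']);P=A.inv().apply((W-o['ee_pos']).reshape(-1,3)).reshape(W.shape)
m=(abs(P[...,1])<12)&(abs(P[...,2])<90)&(P[...,0]>20)&(P[...,0]<150)
q=P[m];print(len(q),'tool x',np.percentile(q[:,0],[2,98]),'z',np.percentile(q[:,2],[1,99]),'y med',np.median(q[:,1]))
A_=np.c_[q[:,0],q[:,2],np.ones(len(q))];print('y = a x+b z+c',np.linalg.lstsq(A_,q[:,1],rcond=None)[0])"
```

```text
t 8.07 pos [479.8 251.1 309.6] F [-0.4 -0.7 -2.9] w 9.8 q [ 0.56  0.1   1.91 -0.23  0.87  0.72]
shift cm [13.5  -4.49 -0.09] after-turn axes [13.51 -4.45 -0.1 ] turn [-0.001 -0.001 -0.003]
1227 tool x [ 22.30535937 130.99224287] z [-64.82230663  75.48877701] y med 6.934391816681408
y = a x+b z+c [-4.53998050e-03 -1.52003444e-02  7.13426835e+00]
```

View pics/s2.png

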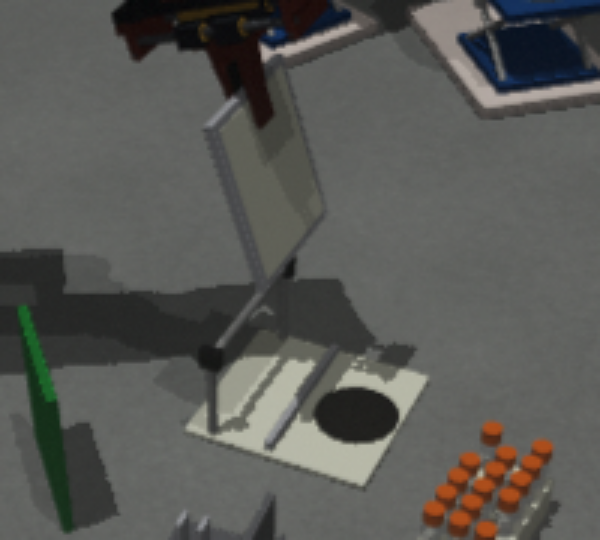

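Emit:
apply_moves([
  {"gripper": 0, "delta_pos": [1.35, -0.45, -0.02], "dr": [0, 0, 0]},
  {"gripper": 0, "delta_pos": [1.35, -0.45, -0.02], "dr": [0, 0, 0]},
  {"gripper": 0, "delta_pos": [1.35, -0.45, -0.02], "dr": [0, 0, 0]},
  {"gripper": 0, "delta_pos": [1.35, -0.45, -0.02], "dr": [0, 0, 0]},
  {"gripper": 0, "delta_pos": [1.35, -0.45, -0.02], "dr": [0, 0, 0]},
])

```text
t: 8.53
ee_pos: [480.0, 252.1, 237.7]
orientation: [1.364, 0.951, -0.997]
ft_force: [0.0, -0.1, -4.2]
width: 9.8
```

Emit:
apply_moves([
  {"gripper": 0, "delta_pos": [1.35, -0.45, -0.02], "dr": [0, 0, 0]},
  {"gripper": 0, "delta_pos": [1.35, -0.45, -0.02], "dr": [0, 0, 0]},
  {"gripper": 0, "delta_pos": [1.35, -0.45, -0.02], "dr": [0, 0, 0]},
  {"gripper": 0, "delta_pos": [1.35, -0.45, -0.02], "dr": [0, 0, 0]},
  {"gripper": 0, "delta_pos": [1.35, -0.45, -0.02], "dr": [0, 0, 0]},
])

```text
t: 8.95
ee_pos: [480.2, 253.1, 166.5]
orientation: [1.364, 0.951, -0.997]
ft_force: [0.1, 0.5, -3.5]
width: 9.9
```

```bash
python3 -c "
from p import *
go(tgt(-10,.32,14,yo=3)[0],tgt(-10,.32)[1])
im,W,*_=shot('scene');np.savez('s3.npz',im=im,W=W)
save('s3.png',cv2.resize(im[80:200,210:340],None,fx=5,fy=5,interpolation=cv2.INTER_CUBIC))
o=ctrl.get_obs();A=Ro.from_rotvec(o['orientation']);Q=ZS.inv().apply((W-O).reshape(-1,3)).reshape(W.shape)
P=A.inv().apply((W-o['ee_pos']).reshape(-1,3)).reshape(W.shape)
m=(abs(P[...,1])<12)&(abs(P[...,2])<90)&(P[...,0]>20)&(P[...,0]<150)
q=Q[m];print(len(q),'z',np.percentile(q[:,2],[1,99]),'y',np.percentile(q[:,1],[1,99]))
c=np.polyfit(q[:,2],q[:,0],1);print('front face x at z: slope',c,'tilt',np.arctan(-c[0]))
m=(abs(Q[...,0]-4)<14)&(abs(Q[...,1])<75)&(Q[...,2]>14)&(Q[...,2]<28);print('ridge x',np.median(Q[m][:,0]),Q[m][:,2].mean(),m.sum())"
```

```text
t 8.95 pos [480.2 253.1 166.5] F [ 0.1  0.5 -3.5] w 9.9 q [ 0.56  0.31  2.04 -0.34  0.55  0.87]
shift cm [ 2.38 -0.8  -0.05] after-turn axes [ 2.38 -0.8  -0.05] turn [-0.001  0.     0.001]
1013 z [ 41.24424524 145.67416976] y [-73.94565929  66.06950583]
front face x at z: slope [-0.32332429  7.30844875] tilt 0.3127155320716167
ridge x 4.741443600702364 19.274124993402072 106
```

View pics/s3.png

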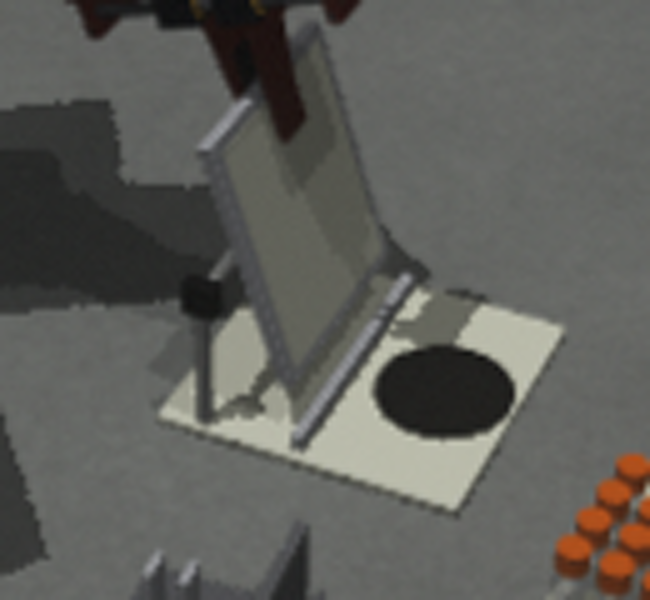

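Emit:
apply_moves([
  {"gripper": 0, "delta_pos": [0.48, -0.16, -0.04], "dr": [0, 0, 0]},
  {"gripper": 0, "delta_pos": [0.48, -0.16, -0.04], "dr": [0, 0, 0]},
  {"gripper": 0, "delta_pos": [0.48, -0.16, -0.04], "dr": [0, 0, 0]},
  {"gripper": 0, "delta_pos": [0.48, -0.16, -0.04], "dr": [0, 0, 0]},
  {"gripper": 0, "delta_pos": [0.38, -0.13, -0.04], "dr": [0, 0, 0]},
])

```text
t: 9.42
ee_pos: [480.5, 255.5, 142.7]
orientation: [1.364, 0.951, -0.995]
ft_force: [0.3, -0.4, -3.3]
width: 9.9
```

Emit:
apply_moves([
  {"gripper": 0, "delta_pos": [0.05, -0.02, 0], "dr": [0, 0, 0]},
  {"gripper": 0, "delta_pos": [0.05, -0.02, 0], "dr": [0, 0, 0]},
  {"gripper": 0, "delta_pos": [0.05, -0.02, 0], "dr": [0, 0, 0]},
  {"gripper": 0, "delta_pos": [0.05, -0.02, 0], "dr": [0, 0, 0]},
  {"gripper": 0, "delta_pos": [0, 0, 0], "dr": [0, 0, 0]},
])

```text
t: 9.83
ee_pos: [480.3, 255.4, 140.7]
orientation: [1.364, 0.951, -0.995]
ft_force: [-0.4, 0.4, -2.7]
width: 10.0
```

Emit:
apply_moves([
  {"gripper": 0, "delta_pos": [-0.04, -0.1, 0], "dr": [0, 0, 0]},
  {"gripper": 0, "delta_pos": [-0.04, -0.1, 0], "dr": [0, 0, 0]},
  {"gripper": 0, "delta_pos": [-0.03, -0.1, 0], "dr": [0, 0, 0]},
  {"gripper": 0, "delta_pos": [0.05, -0.02, 0], "dr": [0, 0, 0]},
  {"gripper": 0, "delta_pos": [0.05, -0.02, 0], "dr": [0, 0, 0]},
])

```text
t: 10.25
ee_pos: [476.9, 255.5, 139.6]
orientation: [1.364, 0.951, -0.995]
ft_force: [-0.2, -0.8, -3.8]
width: 9.8
```

Emit:
apply_moves([
  {"gripper": 0, "delta_pos": [0.05, -0.02, 0], "dr": [0, 0, 0]},
  {"gripper": 0, "delta_pos": [0.05, -0.02, 0], "dr": [0, 0, 0]},
  {"gripper": 0, "delta_pos": [0.05, -0.02, 0], "dr": [0, 0, 0]},
  {"gripper": 0, "delta_pos": [0.05, -0.02, 0], "dr": [0, 0, 0]},
  {"gripper": 0, "delta_pos": [0, 0, 0], "dr": [0, 0, 0]},
])

```text
t: 10.67
ee_pos: [476.8, 255.5, 137.3]
orientation: [1.363, 0.951, -0.995]
ft_force: [1.0, -0.3, -2.6]
width: 10.1
```

Emit:
apply_moves([
  {"gripper": 0, "delta_pos": [0.05, -0.02, 0], "dr": [0, 0, 0]},
  {"gripper": 0, "delta_pos": [0.05, -0.02, 0], "dr": [0, 0, 0]},
  {"gripper": 0, "delta_pos": [0, 0, 0], "dr": [0, 0, 0]},
  {"gripper": 0, "delta_pos": [0, 0, 0], "dr": [0, 0, 0]},
  {"gripper": 0, "delta_pos": [0, 0, 0], "dr": [0, 0, 0]},
])

```text
t: 11.08
ee_pos: [476.9, 255.5, 136.9]
orientation: [1.364, 0.95, -0.995]
ft_force: [-2.8, -1.7, 5.3]
width: 9.8
```

```bash
python3 -c "
from p import *
for i in range(2):
    im,W,*_=shot('scene');o=ctrl.get_obs();print(o['ft_force'],o['moment'],o['ee_pos'])
A=Ro.from_rotvec(o['orientation']);Q=ZS.inv().apply((W-O).reshape(-1,3)).reshape(W.shape)
P=A.inv().apply((W-o['ee_pos']).reshape(-1,3)).reshape(W.shape)
m=(abs(P[...,1])<12)&(abs(P[...,2])<90)&(P[...,0]>20)&(P[...,0]<115)
q=Q[m];c=np.polyfit(q[:,2],q[:,0],1);print('slope',c,'tilt',np.arctan(-c[0]),np.percentile(q[:,2],1),np.percentile(q[:,1],[1,99]))"
```

```text
[-4.04966905 -1.94924153  6.10910596] [-0.32579719  0.57745224 -0.07351327] [476.87984907 255.52084562 136.84965414]
[-3.94509617 -1.04083282  6.18051858] [-0.32648419  0.65213846 -0.07793681] [476.86019221 255.51294471 136.84754213]
slope [-0.33751889 -4.66845762] tilt 0.32551281371239954 29.815663553003727 [-72.76676955  69.02126621]
```

Emit:
apply_moves([
  {"gripper": 14, "delta_pos": [0, 0, 0], "dr": [0, 0, 0]},
  {"gripper": 18, "delta_pos": [0, 0, 0], "dr": [0, 0, 0]},
  {"gripper": 24, "delta_pos": [0, 0, 0], "dr": [0, 0, 0]},
  {"gripper": 30, "delta_pos": [0, 0, 0], "dr": [0, 0, 0]},
  {"gripper": 36, "delta_pos": [0, 0, 0], "dr": [0, 0, 0]},
])

```text
t: 11.6
ee_pos: [476.9, 255.6, 136.4]
orientation: [1.364, 0.951, -0.995]
ft_force: [-0.5, -0.6, 0.2]
width: 29.5
```

Emit:
apply_moves([
  {"gripper": 36, "delta_pos": [0, 0, 0], "dr": [0, 0, 0]},
  {"gripper": 36, "delta_pos": [0, 0, 0], "dr": [0, 0, 0]},
  {"gripper": 36, "delta_pos": [0, 0, 0], "dr": [0, 0, 0]},
  {"gripper": 36, "delta_pos": [0, 0, 0], "dr": [0, 0, 0]},
  {"gripper": 36, "delta_pos": [0, 0, 0], "dr": [0, 0, 0]},
])

```text
t: 12.02
ee_pos: [476.8, 255.5, 136.4]
orientation: [1.363, 0.951, -0.995]
ft_force: [-0.1, -0.4, -0.2]
width: 31.5
```

```bash
cat > chk.py <<'E'
from p import *
def chk(name=None):
    im,W,*_=shot('scene')
    if name: save(name,cv2.resize(im[80:200,210:340],None,fx=5,fy=5,interpolation=cv2.INTER_CUBIC))
    Q=ZS.inv().apply((W-O).reshape(-1,3)).reshape(W.shape)
    s=Q[...,0]+np.tan(.325)*Q[...,2]
    m=(abs(s+4.7)<9)&(abs(Q[...,1])<82)&(Q[...,2]>20)&(Q[...,2]<125)&(Q[...,0]<-8)
    q=Q[m];a=np.linalg.lstsq(np.c_[q[:,2],q[:,1],np.ones(len(q))],q[:,0],rcond=None)[0]
    print(len(q),'x=a z+b y+c',a,'tilt',np.arctan(-a[0]),'front x at z11',a[2]+11*a[0],'y',np.percentile(q[:,1],[1,99]),'z',np.percentile(q[:,2],[1,99]))
    o=ctrl.get_obs();print(o['t'],o['ft_force'].round(1),o['width'],o['ee_pos'].round(1))
if __name__=='__main__': chk('s4.png')
E
python3 chk.py
```

```text
965 x=a z+b y+c [-3.63966714e-01  2.04823787e-03 -4.13734992e+00] tilt 0.3490627417968328 front x at z11 -8.140983772353866 y [-71.35212875  70.05399082] z [ 21.30289152 124.06420524]
12.0667 [ 0.5  0.1 -0.2] 31.585730550636224 [476.8 255.5 136.4]
```

View pics/s4.png

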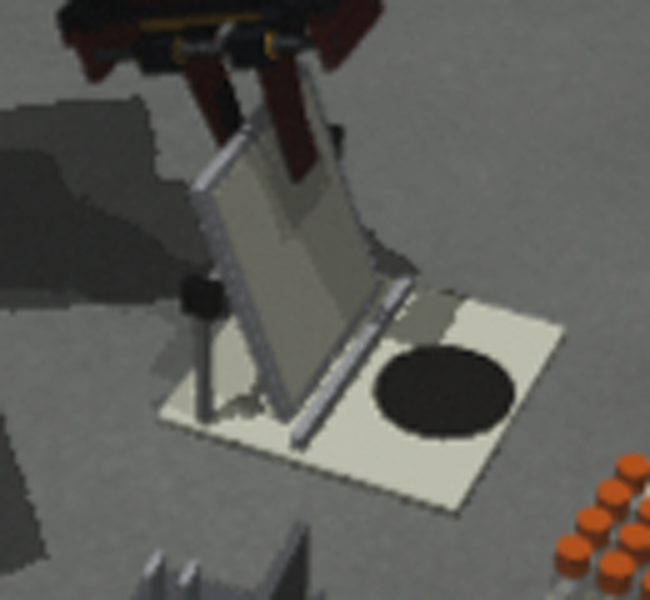

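The panel is released and leaning: tilt 0.35 rad, foot about 13 mm behind the ridge, centred and square. I'll retract along the tool axis.

Emit:
apply_moves([
  {"gripper": 36, "delta_pos": [-0.5, 0, 0], "dr": [0, 0, 0]},
  {"gripper": 36, "delta_pos": [-1, 0, 0], "dr": [0, 0, 0]},
  {"gripper": 36, "delta_pos": [-1, 0, 0], "dr": [0, 0, 0]},
  {"gripper": 36, "delta_pos": [-1.5, 0, 0], "dr": [0, 0, 0]},
  {"gripper": 36, "delta_pos": [-1.5, 0, 0], "dr": [0, 0, 0]},
])

```text
t: 12.48
ee_pos: [459.0, 256.1, 189.9]
orientation: [1.364, 0.951, -0.995]
ft_force: [-0.3, 0.2, 0.8]
width: 31.3
```

Emit:
apply_moves([
  {"gripper": 100, "delta_pos": [-2, 0, 0], "dr": [0, 0, 0]},
  {"gripper": 100, "delta_pos": [-2, 0, 0], "dr": [0, 0, 0]},
  {"gripper": 100, "delta_pos": [-2, 0, 0], "dr": [0, 0, 0]},
  {"gripper": 100, "delta_pos": [-2, 0, 0], "dr": [0, 0, 0]},
  {"gripper": 100, "delta_pos": [-2, 0, 0], "dr": [0, 0, 0]},
])

```text
t: 12.9
ee_pos: [427.2, 257.1, 285.6]
orientation: [1.365, 0.951, -0.994]
ft_force: [0.2, 0.7, 0.1]
width: 61.8
```

```bash
python3 -c "
from chk import *
chk()
go([534,-256,300],down(-0.45))"
```

```text
999 x=a z+b y+c [-0.36104989  0.00645768 -4.42376703] tilt 0.3464847030124519 front x at z11 -8.395315795841137 y [-71.89162471  69.0103733 ] z [ 21.70606243 123.92811237]
12.95 [0.6 0.3 3.3] 65.45835586920197 [428.  258.2 289.2]
t 12.95 pos [428.  258.2 289.2] F [0.6 0.3 3.3] w 65.5 q [ 0.64  0.06  2.01 -0.27  0.83  0.83]
shift cm [ 2.68 12.03 51.04] after-turn axes [-1.08 31.91 41.69] turn [ 0.413 -0.072 -0.319]
```

Emit:
apply_moves([
  {"gripper": 100, "delta_pos": [0, 0, 0], "dr": [0, 0, -0.064]},
  {"gripper": 100, "delta_pos": [0, 0, 0], "dr": [0, 0, -0.064]},
  {"gripper": 100, "delta_pos": [0, 0, 0], "dr": [0, 0, -0.064]},
  {"gripper": 100, "delta_pos": [0, 0, 0], "dr": [0, 0, -0.064]},
  {"gripper": 100, "delta_pos": [0, 0, 0], "dr": [0, 0, -0.064]},
])

```text
t: 13.37
ee_pos: [427.8, 257.4, 284.6]
orientation: [1.233, 1.197, -1.234]
ft_force: [-0.1, -0.6, -0.4]
width: 87.6
```

```bash
python3 -c "
from p import *
go([534,-256,250],down(0))"
```

```text
t 13.37 pos [427.8 257.4 284.6] F [-0.1 -0.6 -0.4] w 87.6 q [0.52 0.17 1.85 0.   1.12 0.55]
shift cm [ 3.35 12.28 50.97] after-turn axes [ 3.46 10.62 51.34] turn [-0.032 -0.002  0.002]
```

Emit:
apply_moves([
  {"gripper": 100, "delta_pos": [0.16, 0.61, 2.55], "dr": [0, 0, 0]},
  {"gripper": 100, "delta_pos": [0.16, 0.61, 2.55], "dr": [0, 0, 0]},
  {"gripper": 100, "delta_pos": [0.16, 0.61, 2.55], "dr": [0, 0, 0]},
  {"gripper": 100, "delta_pos": [0.16, 0.61, 2.55], "dr": [0, 0, 0]},
  {"gripper": 100, "delta_pos": [0.16, 0.61, 2.55], "dr": [0, 0, 0]},
])

```text
t: 13.78
ee_pos: [454.2, 127.7, 276.0]
orientation: [1.234, 1.194, -1.232]
ft_force: [-0.6, 0.8, 0.3]
width: 87.3
```

Emit:
apply_moves([
  {"gripper": 100, "delta_pos": [0.16, 0.61, 2.55], "dr": [0, 0, 0]},
  {"gripper": 100, "delta_pos": [0.16, 0.61, 2.55], "dr": [0, 0, 0]},
  {"gripper": 100, "delta_pos": [0.16, 0.61, 2.55], "dr": [0, 0, 0]},
  {"gripper": 100, "delta_pos": [0.16, 0.61, 2.55], "dr": [0, 0, 0]},
  {"gripper": 100, "delta_pos": [0.16, 0.61, 2.55], "dr": [0, 0, 0]},
])

```text
t: 14.2
ee_pos: [480.5, -0.8, 268.1]
orientation: [1.234, 1.193, -1.232]
ft_force: [1.0, 0.1, 0.4]
width: 87.7
```

Emit:
apply_moves([
  {"gripper": 100, "delta_pos": [0.16, 0.61, 2.55], "dr": [0, 0, 0]},
  {"gripper": 100, "delta_pos": [0.16, 0.61, 2.55], "dr": [0, 0, 0]},
  {"gripper": 100, "delta_pos": [0.16, 0.61, 2.55], "dr": [0, 0, 0]},
  {"gripper": 100, "delta_pos": [0.16, 0.61, 2.55], "dr": [0, 0, 0]},
  {"gripper": 100, "delta_pos": [0.16, 0.61, 2.55], "dr": [0, 0, 0]},
])

```text
t: 14.62
ee_pos: [506.8, -129.3, 260.1]
orientation: [1.234, 1.193, -1.232]
ft_force: [0.5, 0.2, -0.4]
width: 87.7
```

Emit:
apply_moves([
  {"gripper": 100, "delta_pos": [0.16, 0.61, 2.55], "dr": [0, 0, 0]},
  {"gripper": 100, "delta_pos": [0.16, 0.61, 2.55], "dr": [0, 0, 0]},
  {"gripper": 100, "delta_pos": [0.16, 0.61, 2.55], "dr": [0, 0, 0]},
  {"gripper": 100, "delta_pos": [0.16, 0.61, 2.55], "dr": [0, 0, 0]},
  {"gripper": 100, "delta_pos": [0.16, 0.61, 2.55], "dr": [0, 0, 0]},
])

```text
t: 15.03
ee_pos: [533.2, -257.7, 252.1]
orientation: [1.234, 1.193, -1.233]
ft_force: [0.5, -0.1, 0.7]
width: 88.0
```

```bash
python3 -c "
from p import *
go([534,-256,94],down(-.033))"
```

```text
t 15.03 pos [ 533.2 -257.7  252.1] F [ 0.5 -0.1  0.7] w 88.0 q [-0.47  0.35  1.69  0.    1.1  -0.44]
shift cm [15.81  0.06 -0.17] after-turn axes [15.81  0.08 -0.17] turn [ 0.    -0.    -0.001]
```

Emit:
apply_moves([
  {"gripper": 100, "delta_pos": [2, 0.01, -0.03], "dr": [0, 0, 0]},
  {"gripper": 100, "delta_pos": [2, 0.01, -0.03], "dr": [0, 0, 0]},
  {"gripper": 100, "delta_pos": [2, 0.02, -0.03], "dr": [0, 0, 0]},
  {"gripper": 100, "delta_pos": [2, 0.02, -0.03], "dr": [0, 0, 0]},
  {"gripper": 100, "delta_pos": [2, 0, -0.03], "dr": [0, 0, 0]},
])

```text
t: 15.45
ee_pos: [533.8, -255.1, 151.3]
orientation: [1.234, 1.193, -1.233]
ft_force: [0.5, -0.0, -0.5]
width: 87.6
```

Emit:
apply_moves([
  {"gripper": 100, "delta_pos": [1.5, 0, 0], "dr": [0, 0, 0]},
  {"gripper": 100, "delta_pos": [1.5, 0, 0], "dr": [0, 0, 0]},
  {"gripper": 100, "delta_pos": [1.5, 0, 0], "dr": [0, 0, 0]},
  {"gripper": 100, "delta_pos": [0.8, 0, 0], "dr": [0, 0, 0]},
  {"gripper": 100, "delta_pos": [0.5, 0, 0], "dr": [0, 0, 0]},
])

```text
t: 15.87
ee_pos: [533.4, -254.8, 92.9]
orientation: [1.233, 1.195, -1.234]
ft_force: [-0.8, -0.0, 0.0]
width: 87.8
```

Emit:
apply_moves([
  {"gripper": 60, "delta_pos": [0, 0, 0], "dr": [0, 0, 0]},
  {"gripper": 50, "delta_pos": [0, 0, 0], "dr": [0, 0, 0]},
  {"gripper": 45, "delta_pos": [0, 0, 0], "dr": [0, 0, 0]},
  {"gripper": 40, "delta_pos": [0, 0, 0], "dr": [0, 0, 0]},
  {"gripper": 30, "delta_pos": [0, 0, 0], "dr": [0, 0, 0]},
])

```text
t: 16.28
ee_pos: [534.2, -255.4, 94.3]
orientation: [1.234, 1.192, -1.233]
ft_force: [-1.0, 1.1, -0.4]
width: 57.8
```

Emit:
apply_moves([
  {"gripper": 10, "delta_pos": [0, 0, 0], "dr": [0, 0, 0]},
  {"gripper": 0, "delta_pos": [0, 0, 0], "dr": [0, 0, 0]},
  {"gripper": 0, "delta_pos": [0, 0, 0], "dr": [0, 0, 0]},
  {"gripper": 0, "delta_pos": [0, 0, 0], "dr": [0, 0, 0]},
  {"gripper": 0, "delta_pos": [0, 0, 0], "dr": [0, 0, 0]},
])

```text
t: 16.7
ee_pos: [533.7, -255.2, 93.6]
orientation: [1.233, 1.193, -1.234]
ft_force: [-0.9, 0.6, 1.4]
width: 37.7
```

Gripped at 37.7 mm against the 38 mm cap. Lifting now.

Emit:
apply_moves([
  {"gripper": 0, "delta_pos": [0, 0, 0], "dr": [0, 0, 0]},
  {"gripper": 0, "delta_pos": [0, 0, 0], "dr": [0, 0, 0]},
  {"gripper": 0, "delta_pos": [-0.4, 0, 0], "dr": [0, 0, 0]},
  {"gripper": 0, "delta_pos": [-0.8, 0, 0], "dr": [0, 0, 0]},
  {"gripper": 0, "delta_pos": [-1.2, 0, 0], "dr": [0, 0, 0]},
])

```text
t: 17.12
ee_pos: [533.0, -254.7, 117.2]
orientation: [1.233, 1.196, -1.235]
ft_force: [-0.4, -0.8, -1.7]
width: 37.8
```

Emit:
apply_moves([
  {"gripper": 0, "delta_pos": [-1.6, 0, 0], "dr": [0, 0, 0]},
  {"gripper": 0, "delta_pos": [-2, 0, 0], "dr": [0, 0, 0]},
  {"gripper": 0, "delta_pos": [-2, 0, 0], "dr": [0, 0, 0]},
  {"gripper": 0, "delta_pos": [-2, 0, 0], "dr": [0, 0, 0]},
  {"gripper": 0, "delta_pos": [-2, 0, 0], "dr": [0, 0, 0]},
])

```text
t: 17.53
ee_pos: [533.8, -255.1, 215.6]
orientation: [1.234, 1.193, -1.233]
ft_force: [0.5, -0.1, -2.4]
width: 37.6
```

Emit:
apply_moves([
  {"gripper": 0, "delta_pos": [-1.6, 0, 0], "dr": [0, 0, 0]},
  {"gripper": 0, "delta_pos": [-1, 0, 0], "dr": [0, 0, 0]},
  {"gripper": 0, "delta_pos": [-0.5, 0, 0], "dr": [0, 0, 0]},
  {"gripper": 0, "delta_pos": [0, 0, 0], "dr": [0, 0, 0]},
  {"gripper": 0, "delta_pos": [0, 0, 0], "dr": [0, 0, 0]},
])

```text
t: 17.95
ee_pos: [533.4, -255.0, 244.2]
orientation: [1.233, 1.194, -1.234]
ft_force: [-0.3, 0.7, -2.8]
width: 37.6
```

```bash
python3 -c "
from p import *
go([593.8,246.8,250],down(-.033))"
```

```text
t 17.95 pos [ 533.4 -255.   244.2] F [-0.3  0.7 -2.8] w 37.6 q [-0.47  0.36  1.69 -0.    1.09 -0.43]
shift cm [ -0.57   4.38 -50.35] after-turn axes [ -0.58   4.38 -50.35] turn [ 0. -0.  0.]
```

Emit:
apply_moves([
  {"gripper": 0, "delta_pos": [0, 0.1, -0.8], "dr": [0, 0, 0]},
  {"gripper": 0, "delta_pos": [0, 0.1, -1.5], "dr": [0, 0, 0]},
  {"gripper": 0, "delta_pos": [0, 0.2, -2.2], "dr": [0, 0, 0]},
  {"gripper": 0, "delta_pos": [0, 0.2, -2.5], "dr": [0, 0, 0]},
  {"gripper": 0, "delta_pos": [0, 0.2, -2.5], "dr": [0, 0, 0]},
])

```text
t: 18.37
ee_pos: [544.4, -158.3, 243.5]
orientation: [1.234, 1.195, -1.235]
ft_force: [0.3, -0.2, -1.6]
width: 37.9
```

Emit:
apply_moves([
  {"gripper": 0, "delta_pos": [0, 0.2, -2.5], "dr": [0, 0, 0]},
  {"gripper": 0, "delta_pos": [0, 0.2, -2.5], "dr": [0, 0, 0]},
  {"gripper": 0, "delta_pos": [0, 0.2, -2.5], "dr": [0, 0, 0]},
  {"gripper": 0, "delta_pos": [0, 0.2, -2.5], "dr": [0, 0, 0]},
  {"gripper": 0, "delta_pos": [0, 0.2, -2.5], "dr": [0, 0, 0]},
])

```text
t: 18.78
ee_pos: [558.2, -33.3, 243.6]
orientation: [1.233, 1.195, -1.234]
ft_force: [-0.5, -0.3, -2.2]
width: 37.5
```

Emit:
apply_moves([
  {"gripper": 0, "delta_pos": [0, 0.2, -2.5], "dr": [0, 0, 0]},
  {"gripper": 0, "delta_pos": [0, 0.2, -2.5], "dr": [0, 0, 0]},
  {"gripper": 0, "delta_pos": [0, 0.2, -2.5], "dr": [0, 0, 0]},
  {"gripper": 0, "delta_pos": [0, 0.2, -2.5], "dr": [0, 0, 0]},
  {"gripper": 0, "delta_pos": [0, 0.2, -2.5], "dr": [0, 0, 0]},
])

```text
t: 19.2
ee_pos: [572.1, 91.2, 243.6]
orientation: [1.232, 1.195, -1.234]
ft_force: [0.3, -0.3, -2.0]
width: 37.7
```

Emit:
apply_moves([
  {"gripper": 0, "delta_pos": [0, 0.2, -2.5], "dr": [0, 0, 0]},
  {"gripper": 0, "delta_pos": [0, 0.2, -2.5], "dr": [0, 0, 0]},
  {"gripper": 0, "delta_pos": [0, 0.2, -2.5], "dr": [0, 0, 0]},
  {"gripper": 0, "delta_pos": [0, 0.2, -2], "dr": [0, 0, 0]},
  {"gripper": 0, "delta_pos": [0, 0.2, -1.5], "dr": [0, 0, 0]},
])

```text
t: 19.62
ee_pos: [585.6, 201.2, 243.5]
orientation: [1.231, 1.195, -1.234]
ft_force: [-0.8, 1.0, -2.2]
width: 37.7
```

```bash
python3 -c "
from p import *
go([593.8,246.8,250],down(-.033))"
```

```text
t 19.62 pos [585.6 201.2 243.5] F [-0.8  1.  -2.2] w 37.7 q [0.31 0.4  1.63 0.   1.11 0.34]
shift cm [-0.65  0.67 -4.59] after-turn axes [-0.65  0.67 -4.59] turn [0.002 0.    0.002]
```

Emit:
apply_moves([
  {"gripper": 0, "delta_pos": [0, 0.15, -1.2], "dr": [0, 0, 0]},
  {"gripper": 0, "delta_pos": [0, 0.15, -1.2], "dr": [0, 0, 0]},
  {"gripper": 0, "delta_pos": [0, 0.15, -1.1], "dr": [0, 0, 0]},
  {"gripper": 0, "delta_pos": [0, 0.15, -0.7], "dr": [0, 0, 0]},
  {"gripper": 0, "delta_pos": [0, 0.07, -0.4], "dr": [0, 0, 0]},
])

```text
t: 20.03
ee_pos: [595.2, 244.8, 244.4]
orientation: [1.233, 1.193, -1.233]
ft_force: [-0.1, -1.0, -2.3]
width: 37.7
```

Emit:
apply_moves([
  {"gripper": 0, "delta_pos": [1, 0, 0], "dr": [0, 0, 0]},
  {"gripper": 0, "delta_pos": [2, 0, 0], "dr": [0, 0, 0]},
  {"gripper": 0, "delta_pos": [2.5, 0, 0], "dr": [0, 0, 0]},
  {"gripper": 0, "delta_pos": [2.5, 0, 0], "dr": [0, 0, 0]},
  {"gripper": 0, "delta_pos": [2, 0, 0], "dr": [0, 0, 0]},
])

```text
t: 20.45
ee_pos: [594.1, 242.9, 142.1]
orientation: [1.233, 1.194, -1.236]
ft_force: [0.1, 1.3, -2.4]
width: 37.6
```

Emit:
apply_moves([
  {"gripper": 0, "delta_pos": [1, 0, 0], "dr": [0, 0, 0]},
  {"gripper": 0, "delta_pos": [0.5, 0, 0], "dr": [0, 0, 0]},
  {"gripper": 0, "delta_pos": [0.5, 0, 0], "dr": [0, 0, 0]},
  {"gripper": 0, "delta_pos": [0, 0, 0], "dr": [0, 0, 0]},
  {"gripper": 0, "delta_pos": [0, 0, 0], "dr": [0, 0, 0]},
])

```text
t: 20.87
ee_pos: [595.6, 244.2, 125.3]
orientation: [1.235, 1.193, -1.232]
ft_force: [-0.3, 0.5, -2.6]
width: 37.6
```

```bash
python3 -c "
from chk import *
go([593.8,246.8,104],down(-.033))
chk('s5.png')"
```

```text
t 20.87 pos [595.6 244.2 125.3] F [-0.3  0.5 -2.6] w 37.6 q [ 0.37  0.58  1.65 -0.    0.91  0.4 ]
shift cm [ 2.13 -0.19 -0.25] after-turn axes [ 2.13 -0.19 -0.25] turn [-0.    -0.001 -0.001]
998 x=a z+b y+c [-0.36552332  0.0067409  -4.07363855] tilt 0.35043657353157 front x at z11 -8.094395060989374 y [-71.72376767  68.76816539] z [ 21.33478968 124.32758588]
20.9167 [ 0.4  0.4 -2.2] 37.59579137836048 [595.7 244.3 125.6]
```

View pics/s5.png

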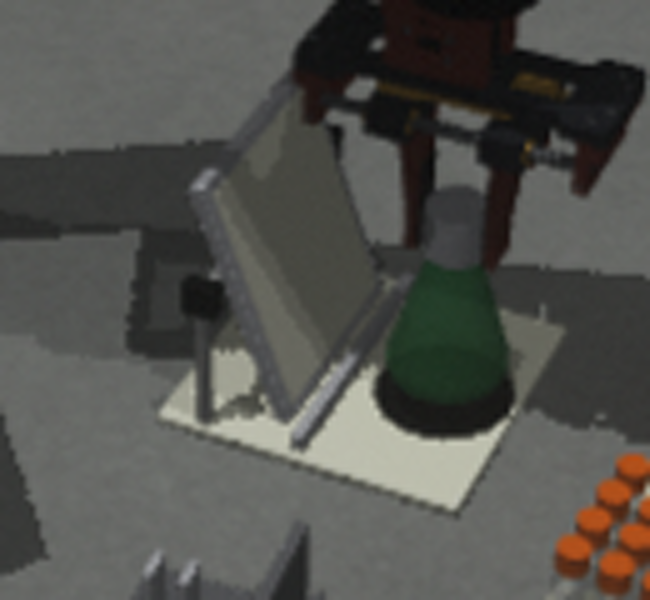

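The flask hovers over the pad at about (445,400), and the panel hasn't moved. The gripper is clear of it. I'll lower with a small lateral correction.

Emit:
apply_moves([
  {"gripper": 0, "delta_pos": [0.5, -0.05, -0.08], "dr": [0, 0, 0]},
  {"gripper": 0, "delta_pos": [0.5, -0.05, -0.07], "dr": [0, 0, 0]},
  {"gripper": 0, "delta_pos": [0.5, -0.05, -0.06], "dr": [0, 0, 0]},
  {"gripper": 0, "delta_pos": [0.3, 0, 0], "dr": [0, 0, 0]},
  {"gripper": 0, "delta_pos": [0, 0, 0], "dr": [0, 0, 0]},
])

```text
t: 21.33
ee_pos: [592.9, 246.1, 105.5]
orientation: [1.232, 1.194, -1.235]
ft_force: [-0.2, -0.7, -2.7]
width: 37.4
```

Emit:
apply_moves([
  {"gripper": 0, "delta_pos": [0.06, 0, 0], "dr": [0, 0, 0]},
  {"gripper": 0, "delta_pos": [0.06, 0, 0], "dr": [0, 0, 0]},
  {"gripper": 0, "delta_pos": [0.06, 0, 0], "dr": [0, 0, 0]},
  {"gripper": 0, "delta_pos": [0.06, 0, 0], "dr": [0, 0, 0]},
  {"gripper": 0, "delta_pos": [0, 0, 0], "dr": [0, 0, 0]},
])

```text
t: 21.75
ee_pos: [593.6, 246.2, 104.1]
orientation: [1.233, 1.193, -1.233]
ft_force: [0.5, 0.3, -1.9]
width: 37.7
```

Emit:
apply_moves([
  {"gripper": 0, "delta_pos": [0.05, 0, 0], "dr": [0, 0, 0]},
  {"gripper": 0, "delta_pos": [0, 0, 0], "dr": [0, 0, 0]},
  {"gripper": 0, "delta_pos": [0.05, 0, 0], "dr": [0, 0, 0]},
  {"gripper": 0, "delta_pos": [0, 0, 0], "dr": [0, 0, 0]},
  {"gripper": 0, "delta_pos": [0, 0, 0], "dr": [0, 0, 0]},
])

```text
t: 22.17
ee_pos: [593.6, 246.3, 103.6]
orientation: [1.234, 1.193, -1.233]
ft_force: [-1.2, -0.5, 4.2]
width: 37.5
```

Contact: the force rose by about 6 N at the expected height. Releasing.

Emit:
apply_moves([
  {"gripper": 44, "delta_pos": [0, 0, 0], "dr": [0, 0, 0]},
  {"gripper": 50, "delta_pos": [0, 0, 0], "dr": [0, 0, 0]},
  {"gripper": 60, "delta_pos": [0, 0, 0], "dr": [0, 0, 0]},
  {"gripper": 70, "delta_pos": [0, 0, 0], "dr": [0, 0, 0]},
  {"gripper": 80, "delta_pos": [0, 0, 0], "dr": [0, 0, 0]},
])

```text
t: 22.58
ee_pos: [593.7, 246.2, 103.0]
orientation: [1.234, 1.193, -1.233]
ft_force: [0.2, -0.5, -0.2]
width: 60.9
```

Emit:
apply_moves([
  {"gripper": 80, "delta_pos": [0, 0, 0], "dr": [0, 0, 0]},
  {"gripper": 80, "delta_pos": [0, 0, 0], "dr": [0, 0, 0]},
  {"gripper": 80, "delta_pos": [0, 0, 0], "dr": [0, 0, 0]},
  {"gripper": 80, "delta_pos": [-0.5, 0, 0], "dr": [0, 0, 0]},
  {"gripper": 80, "delta_pos": [-1, 0, 0], "dr": [0, 0, 0]},
])

```text
t: 23.0
ee_pos: [592.7, 245.9, 117.4]
orientation: [1.232, 1.194, -1.236]
ft_force: [-0.2, 0.3, -0.0]
width: 70.2
```

Emit:
apply_moves([
  {"gripper": 80, "delta_pos": [-1.5, 0, 0], "dr": [0, 0, 0]},
  {"gripper": 80, "delta_pos": [-2, 0, 0], "dr": [0, 0, 0]},
  {"gripper": 80, "delta_pos": [-2, 0, 0], "dr": [0, 0, 0]},
  {"gripper": 80, "delta_pos": [-2, 0, 0], "dr": [0, 0, 0]},
  {"gripper": 80, "delta_pos": [-2, 0, 0], "dr": [0, 0, 0]},
])

```text
t: 23.42
ee_pos: [593.6, 246.3, 215.2]
orientation: [1.234, 1.193, -1.233]
ft_force: [0.3, 0.3, -0.4]
width: 70.2
```

Emit:
apply_moves([
  {"gripper": 80, "delta_pos": [-2, 0, 0], "dr": [0, 0, 0]},
  {"gripper": 80, "delta_pos": [-2, 0, 0], "dr": [0, 0, 0]},
  {"gripper": 80, "delta_pos": [-1, 0, 0], "dr": [0, 0, 0]},
  {"gripper": 80, "delta_pos": [0, 0, 0], "dr": [0, 0, 0]},
  {"gripper": 80, "delta_pos": [0, 0, 0], "dr": [0, 0, 0]},
])

```text
t: 23.83
ee_pos: [593.6, 246.2, 263.6]
orientation: [1.234, 1.193, -1.233]
ft_force: [-0.5, -0.3, 0.2]
width: 70.6
```

```bash
python3 -c "
from chk import *
chk('s6.png')
import m
im,W,K,R,t=shot('scene');Dn=dict(im=im,W=W,K=K,R=R,t=t)
k=(abs(W[...,0]-594)<35)&(abs(W[...,1]-247)<35)&(W[...,2]>119)&(W[...,2]<135);P=W[k];print('cap',len(P),m.rect(P),np.median(P,0))
v,u=np.where(k);print(m.rect(raypl(Dn,np.c_[u,v],127)))
im,W,*_=shot('top')
for n,x,y,z in(('shade',601,-28,104),('tubes',757,132,50),('jar',760,-175,83)):
    for a in(np.load('top0.npz')['W'],W):
        k=(abs(a[...,0]-x)<60)&(abs(a[...,1]-y)<85)&(a[...,2]>(90 if n=='shade' else 25))&(a[...,2]<115);k&=(a[...,0]>575);print(n,k.sum(),a[k].mean(0).round(1))
"
```

```text
984 x=a z+b y+c [-3.64385915e-01  1.45846080e-03 -4.13652795e+00] tilt 0.34943285639609317 front x at z11 -8.144773011936387 y [-71.88873809  70.22756286] z [ 21.76540191 123.37043621]
23.8833 [ 0.2  0.8 -0.3] 70.02456167049608 [593.1 246.  262.5]
cap 112 (array([593.5, 241. ]), array([33.7, 42.1]), 48.2) [594.97008995 238.05034033 126.07221845]
(array([595.7, 236.5]), array([33.6, 46. ]), 21.0)
shade 126 [601.2 -27.8 103.3]
shade 127 [601.1 -27.6 103.5]
tubes 1462 [753.  129.2  60.5]
tubes 1464 [753.  129.2  60.4]
jar 421 [ 758.8 -174.    74.8]
jar 420 [ 758.7 -174.    74.6]
```

View pics/s6.png

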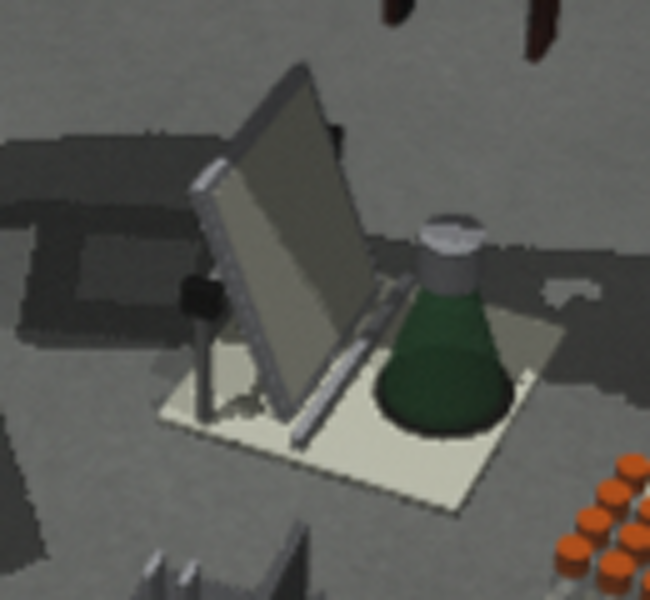

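```bash
python3 -c "
from p import *
im,W,K,R,t=shot('scene');D=dict(K=K,R=R,t=t)
print(raypl(D,[[300.2,126.4]],127), raypl(D,[[299,159.5]],10))
print(ctrl.close_job())"
```

```text
[[593.74900701 243.1533445  127.        ]] [[598.58491825 238.21715213  10.        ]]
the job is handed in; nothing more can be done
None
```

The job is handed in at about t = 24 s of the 64 s allowed. The panel leans on the rod and the flask stands on the pad, both released. `close_job()` gave no verdict.

**What I did:** I took the light panel out of the rack by its top edge and carried it to the stand. I lowered it tilted until it touched the plate, then released it onto the rod. Then I gripped the flask by its cap, set it down on the pad until the force showed contact, released it and backed off upwards.

**Last checks:**

| Check | Measured | Allowed |
|---|---|---|
| Panel tilt | 0.35 rad | 0.2–0.5 rad |
| Panel foot behind the ridge | about 13 mm | up to 32 mm |
| Panel off-centre | about 1 mm | 25 mm |
| Panel out of square | under 0.01 rad | 0.14 rad |
| Flask cap from pad centre | about 4 mm | 15 mm |

- **Panel:** the opal face points to the pad, and the readings stayed the same while I placed the flask.
- **Flask:** it looks upright and centred in the last picture.
- **Bystanders:** the smaller plate, tube rack and jar all measured within 0.5 mm of where they started.
- **Robot:** it is clear of everything, with no force on the wrist.

**Disagreements:**
- An automatic fit of the cap read 6–10 mm off in y. I think that is because it included the side of the cap facing the camera; picking the cap top by hand gave the 4 mm.
- A hand-picked point meant for the flask's foot came out about 10 mm from the pad centre. I don't trust it, as the pixel was a rough guess. The tool was within about 1 mm of the measured pad centre when it let go.
- The two cameras differ by 2–4 mm in y on some points.

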